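# Tea ball from the rocker dispenser

### The arm

A 6-joint arm with a two-finger parallel gripper is mounted at the origin on the work surface. World frame = base frame: x ahead of the robot, y to its left, z up, the work surface at z = 0. Lengths are in mm, angles in rad, forces in N, time in s.
With the tool pointing down it reaches from about 400 to 925 mm from the base axis. Payload 12.5 kg.
Tool frame: the origin (TCP) lies midway between the tips of the shut fingers; the grasp point (between the pads) lies 19 mm behind it; z points along the fingers, y is the line along which they close (so a half turn about z gives the same grasp; the last joint's range is limited). The gripper opens to 95 mm and grips with 3 to 60 N. Pads are 20 mm wide; open, the fingers measure 119 mm over their backs; the gripper's body (75 mm by 180 mm) begins 59 mm behind the grasp point.
Start: joints at [-1.404, 0.491, 1.559, -0, 1.092, -0.106], TCP at [168.416, -601.899, 214.661] pointing down, gripper open.
Joint ranges: [-3.1, 3.1], [-0.84, 2.19], [0.05, 2.79], [-1.13, 4.28], [0.06, 2.93], [-2.69, 2.69]. Speed limits (rad/s): [2.22, 2.22, 2.79, 3.14, 3.14, 3.14].

### API

Orientations are given as [roll, pitch, yaw] about the fixed x, y, z axes, in that order (R = Rz(yaw) Ry(pitch) Rx(roll)).
In Python, from cell import env gives the robot as it stands.
- The arm moves only by the tool arm_command, never from a script. Its argument "targets" is a list of rows, each a list of 5 numbers: the shift along the tool's x, y, z in mm, then the turn about the tool's z in degrees, then the opening, from 0 (shut) to 1 (fully open). In form: [[tx, ty, tz, roll, fingers], ...]. A call has 1 to 5 rows; each row is the pose to reach, as a shift and turn from the pose commanded when the call began, along the tool's axes at that moment; what a row does not reach only later rows make up. A row lasts 1/10 s, in which the tool goes at most 50 mm and 8.59 degrees, less where a joint would pass 70% of its speed; a pose out of reach is approached as far as the arm can. A call with a gripper value outside its range is refused whole. The fingers move at their own pace and stop on an object; the grip force is fixed at half the most. Time passes only in rows, so rows that repeat a pose let the fingers close. It gives the time, the measured TCP pose, the force, the opening and the grip force at its end, in the units of the state.
- env.state(): the state, without advancing time (a new reading comes with each control period).
- env.read_camera(name): name is "scene" or "top"; returns a dict with "frame" (420x560x3 uint8, red, green, blue), "vertical_fov" (degrees; the focal length in pixels is half the picture's height over the tangent of half this angle, whatever the lens; pixels are square), "cx", "cy" (the principal point, pixels), "k1" (the pictures are not rectified: a ray, as slopes to the right and down, at radius r is drawn at 1 + k1 r^2 times it, then the intrinsics apply), "world_from_camera" (4x4, takes a point from camera to world coordinates). Camera axes: x right, y down, z forward; pixel columns grow to the right and rows downward; lengths in mm; the calibration is good to about 2 mm. A picture is of the moment at which its call begins. There is no depth.
- env.job_done(): hands the job in; it is judged then, once.
The state is a dict: "t": time; "joints": joint angles; "qvel": joint speeds; "tau": joint torques, N m; "eef_pos": TCP position; "tcp_rot": TCP orientation; "ft_force": force on the tool from outside, world axes, zero at the start; "moment": the same for the moment, N m; "opening": opening from 0.0 (shut) to 1.0 (fully open); "grip_force": force on a finger pad.
Only numpy, scipy, OpenCV 4.12 (cv2) and the standard library are available. Lean on these libraries where they do the work, as an engineer would, in place of code of your own. Each camera call takes 0.05 s, during which the arm holds its last target. There are 200 camera calls.

### The job

Push the white filter basket along the slate into the mint-green U-shaped dock under the chute until it rests against the dock's back wall. Then press down the coral paddle of the rocking lever so that its other end lifts the gate and the steel tea ball rolls into the basket, and let the lever come back up so the gate is shut again. Use only pushing and pressing: do not pick up the basket or touch the ball, and leave the kettle, the carafe and the teaspoons where they are.

Things in the scene. Friction and masses are not known exactly. Their poses are not given: they have to be found in the camera images.
- dispenser: Fixed tea-ball dispenser on slate whose top is 6 mm above the work surface; place and yaw vary. Origin: on the slate under the lever's pivot. Its +x points from paddle to gate (roughly away from the robot), +y up the chute. 'Local' below means this frame, mm. Pale grey pivot uprights, 172 high, at local x 0, y +-24; chute legs at x 90, y -30 and 70.
- mouth (a point): Centre of the floor's edge at the chute's open lower mouth, local (90, -75, 80). The open-topped aluminium chute, 46 wide, centred on local x 90, slopes up from here at 12 degrees along local +y to y 85. Its side walls end about 25 mm above its floor (105 above the slate at the mouth, 139 at the upper end).
- dock (a point): Point on the slate where the basket's underside centre lies when it is fully in the dock: local (90, -110, 0). The U-shaped dock has mint-green walls 18 high: back wall's face at local y -62, side walls' inner faces at x 39 and 141, ends flared outwards from y -150 to -181. It is open towards local -y, so the basket is pushed in along +y.
- paddle (a point): Centre of the top face of the coral paddle, 46 mm along local x by 52 mm along y, 10 mm thick, on the near (-x) end of the lever; at rest local (-95, 0, 166). It moves with the lever, 95 mm from the pivot (pivot axis along local y, 158 above the slate).
- lever (a joint): Angle of the rocking lever: 0 at rest (gate shut), grows as the paddle is pressed, stop at 0.5 rad. A spring returns it when let go; pressing takes 3.5 to 10 N. The coral gate (34 wide, local x 90, y 0) on its far end lifts with it: the ball passes under it from about 0.36 rad (paddle centre 35 mm down), then needs up to a second to reach the basket.
- ball_center (a point): Centre of the steel tea ball, 32 mm in diameter, 35 g, loose; it waits in the chute against the uphill side of the gate.
- basket: White plastic filter basket: open round cup with upright sides, 96 mm outside diameter, 60 mm high, 3 mm wall, about 0.14 kg, loose on the slate. Origin: centre of its underside. Starts 120 to 185 mm from its docked place, on the open (local -y) side of the dock and within 14 mm of the dock's centre line.
- kettle: Brushed steel kettle, 160 mm in diameter, 171 high, spout and handle reach 125 mm from its axis; origin: centre of its underside. Not to be disturbed.
- carafe: Frosted glass carafe with stopper, 94 mm in diameter, 188 high; origin: centre of its underside. Stands on the dispenser's local +y side. Not to be disturbed.
- spoon_a: Steel teaspoon, about 124 mm long, lying on the slate on the robot's side of the dock, along the dock's direction; handle towards its own -x. Not to be disturbed.
- spoon_b: Second steel teaspoon, same shape, lying beside the first, nearer the robot. Not to be disturbed.
Not all that is in view belongs to the job. There is more than one size of the basket; the one meant has the size given above. Of the things shaped like the part that bears ball_center, the bare steel one is meant.

How it is judged (in metres and radians):
On the way, in this order (a step that is already met when the one before it is completed fails the run):
1. the basket is in the dock, the gate still shut (horizontal distance between basket and dock below 0.01 m and value of joint lever below 0.1 rad), for 0.2 s.
2. the paddle is pressed down and the gate lifted (value of joint lever above 0.33 rad and horizontal distance between basket and dock below 0.01 m), for 0.02 s.
At the end, for the whole second after the job is handed in: The basket stands upright in the dock, its centre within 10 mm of the dock point; the tea ball lies inside it; the lever is back up (below 0.05 rad), so the gate is shut (horizontal distance between basket and dock below 0.01 m and angle between basket's own z axis and vertical below 0.08 rad and horizontal distance between ball_center and basket below 0.04 m and z of ball_center in the frame of basket between 0 and 0.045 m and value of joint lever below 0.05 rad); the robot touches nothing.
It fails at once if the basket is lifted off the slate or tipped (height (world z) of basket above 0.018 m or angle between basket's own z axis and vertical above 0.35 rad).
It fails at once if the robot touches the ball (contact force between any of the fingers, the arm and ball above 0.3 N).
It fails at once if the gate is lifted before the basket is in the dock (value of joint lever above 0.25 rad and horizontal distance between basket and dock above 0.02 m).
It fails at once if the kettle, the carafe or a teaspoon is moved more than 20 mm or lifted (distance of any of kettle, carafe, spoon_a, spoon_b from where it was at the start of the episode above 0.02 m).
It also fails if it takes over 56 s, if anything falls off the work surface, if the arm or the gripper's body presses on something with over 40 N, if the wrist force passes 120 N, or if a joint passes its speed limit or range.

## Working session

There is one attempt and no reset: what is moved stays moved. The work goes in short steps, Python scripts to look and compute and a tool call to move; the robot and the scene stay as the last step left them, time stands still between calls to the robot, and variables do not carry over. Pictures are saved under pics/ and viewed, at most 10 in all, crops included, and the job is handed in when it is done.

Besides the shell and the picture viewer there is one more tool, called after "Emit:" in YAML: its name, and indented under it one key for each argument. arm_command: Moves the arm, as the interface text tells. Its arguments: {"type":"object","properties":{"targets":{"type":"array","items":{"type":"array","items":{"type":"number"}}}},"required":["targets"]}

```bash
mkdir -p pics; cat > h.py <<'E'
import numpy as np, cv2
from cell import env
def cam(n):
    c=env.read_camera(n); return c
def save(c,p): cv2.imwrite(p,c["frame"][:,:,::-1])
def K(c):
    f=c["frame"].shape[0]/2/np.tan(np.radians(c["vertical_fov"])/2)
    return np.array([[f,0,c["cx"]],[0,f,c["cy"]],[0,0,1.]])
def ray(c,uv):
    # k1: drawn = s*(1+k1 r^2)
    k=K(c); d=(np.array(uv,float)-[c["cx"],c["cy"]])/k[0,0]; s=d.copy()
    for _ in range(30): s=d/(1+c["k1"]*(s@s))
    T=np.array(c["world_from_camera"]); return T[:3,3],T[:3,:3]@np.array([*s,1])
def onz(c,uv,z):
    o,d=ray(c,uv); return o+d*(z-o[2])/d[2]
def proj(c,P):
    T=np.array(c["world_from_camera"]); p=T[:3,:3].T@(np.array(P,float)-T[:3,3]); s=p[:2]/p[2]
    return s*(1+c["k1"]*(s@s))*K(c)[0,0]+[c["cx"],c["cy"]]
E
python3 - <<'E'
from h import *
for n in("scene","top"):
    c=cam(n); save(c,f"pics/{n}0.png"); np.save(f"{n}0.npy",c,allow_pickle=True)
    print(n,c["vertical_fov"],c["k1"],np.round(c["world_from_camera"],3).tolist())
s=env.state(); print(s["t"],s["tcp_rot"],s["opening"],s["eef_pos"])
E
```

```text
scene 51.018767358146384 -0.051293874178573944 [[-0.8, 0.37, -0.473, 930.802], [0.6, 0.511, -0.615, 590.128], [0.014, -0.776, -0.631, 801.067], [0.0, 0.0, 0.0, 1.0]]
top 47.75518400547307 -0.13093606403088465 [[0.03, -0.986, 0.162, 215.23], [-0.999, -0.032, -0.009, -52.94], [0.015, -0.161, -0.987, 1406.673], [0.0, 0.0, 0.0, 1.0]]
0.1 [-3.14067723e+00 -1.15895907e-04  2.72829360e-01] 1.0036657459429659 [ 168.38988538 -601.6744329   214.1549797 ]
```

View pics/scene0.png

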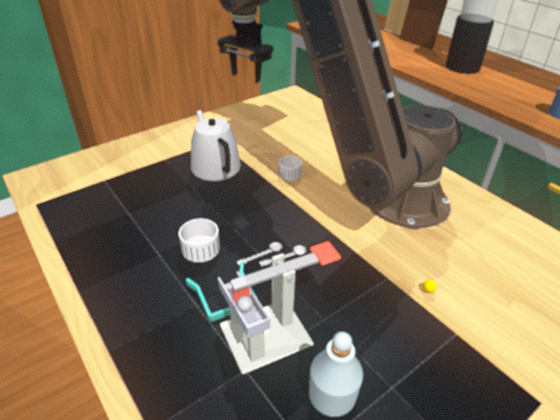

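View pics/top0.png

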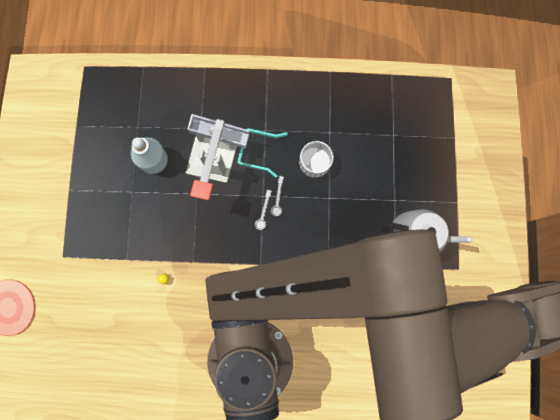

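The scene view shows the ribbed white basket at (199,240) on the slate. A smaller grey cup, a decoy, is at (290,167) off the slate. The dispenser has its paddle at (326,253) and the steel ball at (245,303), and there is a yellow decoy ball at (430,286). In the top view the basket is at (316,158), the paddle at (202,190), the mint dock at about (262,155), the spoons at (264,210) and (278,197), and the kettle at (425,232).

I take the larger cup on the slate as the basket meant. I'll measure it to confirm, and enlarge a crop.

```bash
python3 - <<'E'
from h import *
C={n:np.load(f"{n}0.npy",allow_pickle=True).item() for n in("scene","top")}
def masks(c):
    h=cv2.cvtColor(c["frame"],cv2.COLOR_RGB2HSV)
    red=cv2.inRange(h,(0,120,120),(8,255,255)); mint=cv2.inRange(h,(75,70,80),(95,255,255))
    return h,red,mint
for n,c in C.items():
    h,red,mint=masks(c)
    for nm,m in(("red",red),("mint",mint)):
        k,l,s,ce=cv2.connectedComponentsWithStats(m)
        print(n,nm,[(s[i].tolist(),ce[i].round(1).tolist()) for i in range(1,k) if s[i,4]>25])
c=C["top"]; h,red,mint=masks(c)
# mint points on plane z=24
v,u=np.nonzero(mint[100:200,225:300]); 
P=np.array([onz(c,(a+225,b+100),24)[:2] for a,b in zip(u,v)])
np.save("mint.npy",P)
# paddle
k,l,s,ce=cv2.connectedComponentsWithStats(red[170:210,180:230]); i=1+np.argmax(s[1:,4])
print("paddle top",onz(c,ce[i]+[180,170],172).round(1))
cs=C["scene"]; m=masks(cs)[1][235:270,300:350]
k,l,s,ce=cv2.connectedComponentsWithStats(m); i=1+np.argmax(s[1:,4])
print("paddle scene",onz(cs,ce[i]+[300,235],172).round(1))
a=cv2.resize(c["frame"][100:220,175:345],None,fx=4.4,fy=4.4,interpolation=2)
cv2.imwrite("pics/crop1.png",a[:,:,::-1])
# basket scale check
for z in(66,): print("basket rim edges",[onz(c,p,z)[:2].round(0) for p in((299,158),(333,158),(316,141),(316,176))])
E
```

```text
scene red [([310, 241, 32, 25, 487], [325.7, 252.7]), ([233, 288, 17, 14, 118], [240.3, 293.3])]
scene mint [([0, 0, 80, 199, 9324], [29.0, 91.5]), ([260, 0, 36, 68, 1302], [276.9, 27.3]), ([374, 0, 15, 14, 115], [381.6, 5.3]), ([239, 262, 6, 14, 61], [241.6, 268.6]), ([185, 277, 45, 45, 503], [206.8, 302.2])]
top red [([190, 180, 23, 20, 147], [202.9, 189.4]), ([17, 308, 18, 26, 31], [28.0, 321.6])]
top mint [([247, 128, 41, 10, 171], [267.6, 133.1]), ([237, 148, 41, 30, 205], [254.4, 164.9])]
paddle top [464.9 135.9 172. ]
paddle scene [470.3 144.5 172. ]
basket rim edges [array([ 589., -123.]), array([ 593., -223.]), array([ 643., -172.]), array([ 537., -174.])]
```

View pics/crop1.png

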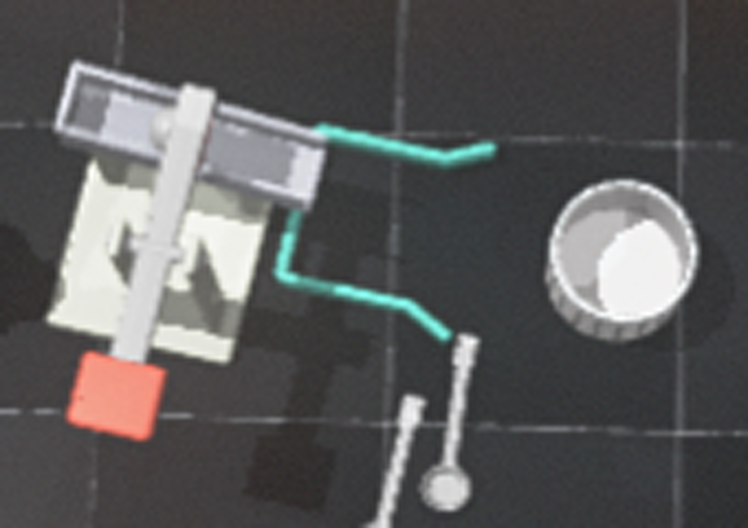

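The crop shows the open cup at crop (620,260) on the dock's open side, with a rim about 98 mm across, so it is the 96 mm basket. The near dock bend is at (408,302) and its end at (447,337). The far bend is at (446,157) and its end at (492,148). The spoon handle tips are at (466,340) and (412,400). Next, the poses.

```bash
python3 - <<'E'
from h import *
C={n:np.load(f"{n}0.npy",allow_pickle=True).item() for n in("scene","top")}
c=C["top"]
f=lambda u,v:((u+.5)/4.4-.5+175,(v+.5)/4.4-.5+100)
W=lambda u,v,z:onz(c,f(u,v),z)[:2]
nb,ne,nc=W(408,302,24),W(447,337,24),W(282,275,24)
fb,fe,fs=W(446,157,24),W(492,148,24),W(322,130,24)
print("near corner,bend,end",nc.round(),nb.round(),ne.round()); print("far s,b,e",fs.round(),fb.round(),fe.round())
ang=lambda d:np.degrees(np.arctan2(d[1],d[0]))
# directions of local +y = yaw+90
print("yaw near",ang(nc-nb)-90,"far",ang(fs-fb)-90,"bends(+x)",ang(fb-nb),"ends",ang(fe-ne),"width",np.linalg.norm(fb-nb),np.linalg.norm(fe-ne))
pad=W(117,396,172)
g=W(200,90,185); print("lever dir",ang(g-pad))
# chute: mouth top corners z=6+105, upper ends z=6+139
m1,m2=W(327,148,111),W(306,207,111); u1,u2=W(76,65,145),W(58,128,145)
print("mouth mid",((m1+m2)/2).round(1),"up mid",((u1+u2)/2).round(1),"yaw",ang((u1+u2)-(m1+m2))-90,"len",np.linalg.norm(u1+u2-m1-m2)/2)
for yaw in(-15,-12,-9):
    a=np.radians(yaw); R=np.array([[np.cos(a),-np.sin(a)],[np.sin(a),np.cos(a)]])
    b=(nb+fb)/2; e=(ne+fe)/2
    print(yaw,"origin: bends",(b-R@[90,-150]).round(1),"ends",(e-R@[90,-181]).round(1),"pad",(pad-R@[-95,0]).round(1),"mouth",((m1+m2)/2-R@[90,-75]).round(1),"up",((u1+u2)/2-R@[90,85]).round(1))
# basket rim ellipse via bright mask
g=cv2.cvtColor(c["frame"],cv2.COLOR_RGB2GRAY)[130:190,290:345]
m=(g>90).astype(np.uint8); ct=max(cv2.findContours(m,0,2)[0],key=len); print(cv2.boundingRect(ct))
pts=ct[:,0]+[290,130]
q=np.array([onz(c,p,66)[:2] for p in pts]);
q=q[q[:,0]>585]; A=np.c_[2*q,np.ones(len(q))]; s=np.linalg.lstsq(A,(q**2).sum(1),rcond=None)[0]
print("basket",s[:2].round(1),"r",np.sqrt(s[2]+s[:2]@s[:2]).round(1))
# scene cam rim
cs=C["scene"]; 
print("scene basket rim c",onz(cs,(199,232),66).round(1))
E
```

```text
near corner,bend,end [582.  56.] [566. -31.] [542. -58.]
far s,b,e [687.  33.] [670. -54.] [678. -85.]
yaw near -10.581212188935183 far -10.93850529487122 bends(+x) -12.302911418204822 ends -11.285072810212066 width 106.55277925046813 137.99501206824533
lever dir -12.271671043845124
mouth mid [624.7  29.5] up mid [663.1 188.5] yaw -13.564126413391762 len 163.55073080647202
-15 origin: bends [569.7 125.8] ends [569.8 126.3] pad [556.  115.9] mouth [557.2 125.2] up [554.1 129.7]
-12 origin: bends [561.  123.1] ends [559.4 123.9] pad [557.2 120.7] mouth [552.3 121.6] up [557.4 124.1]
-9 origin: bends [552.4 119.8] ends [549.3 121. ] pad [558.1 125.6] mouth [547.5 117.7] up [560.9 118.6]
(9, 11, 35, 37)
basket [ 595.3 -174. ] r 49.1
scene basket rim c [ 599.  -170.1   66. ]
```

Emit:
arm_command:
  targets:
    - [0,0,-50,-8.5,0.6]
    - [0,0,-90,-17,0.6]
    - [100,-45,-90,-25,0.6]
    - [145,-66,-90,-33,0.6]
    - [190,-87,-90,-41,0.6]

```text
t: 0.6
eef_pos: [283.8, -503.9, 304.6]
tcp_rot: [3.142, -0.0, 0.993]
ft_force: [0.9, -0.9, 0.0]
opening: 0.64
grip_force: 0.0
```

```bash
cat > st.py <<'E'
from h import *
import sys
s=env.state(); r=s["tcp_rot"]; yaw=r[2]
O=np.array([557.5,122.]);a=np.radians(-11.8);R=np.array([[np.cos(a),-np.sin(a)],[np.sin(a),np.cos(a)]])
p=s["eef_pos"]; print("t",round(s["t"],2),"p",p.round(1),"yaw",np.degrees(yaw).round(1),"local",(R.T@(p[:2]-O)).round(1),"F",s["ft_force"].round(2),"op",round(s["opening"],3))
def go(l,z):
    d=np.r_[O+R@np.array(l,float),z]-p; c,q=np.cos(yaw),np.sin(yaw)
    print("to",l,z,"tool shift",np.round([c*d[0]+q*d[1],q*d[0]-c*d[1],-d[2]],1),"turn",round(np.degrees(yaw-a)-90,1))
if len(sys.argv)>3: go([float(sys.argv[1]),float(sys.argv[2])],float(sys.argv[3]))
E
python3 st.py 98 -366 300
```

```text
t 0.6 p [ 283.8 -503.9  304.6] yaw 56.9 local [-139.9 -668.7] F [ 0.87 -0.91  0.04] op 0.64
to [98.0, -366.0] 300.0 tool shift [368.4 111.7   4.6] turn -21.3
```

Emit:
arm_command:
  targets:
    - [46,14,4,-5,0.6]
    - [92,28,4,-10,0.6]
    - [138,42,4,-15,0.6]
    - [184,56,4,-20,0.6]
    - [230,70,4,-21,0.6]

```text
t: 1.1
eef_pos: [469.2, -350.0, 300.5]
tcp_rot: [-3.141, -0.0, 1.358]
ft_force: [2.1, -1.5, 0.1]
opening: 0.599
grip_force: 0.0
```

```bash
python3 st.py 98 -366 200
```

```text
t 1.1 p [ 469.2 -350.   300.5] yaw 77.8 local [  10.1 -480.1] F [ 2.15 -1.46  0.12] op 0.599
to [98.0, -366.0] 200.0 tool shift [114.7  87.1 100.5] turn -0.4
```

Emit:
arm_command:
  targets:
    - [39,29,10,0,0.6]
    - [76,58,30,0,0.6]
    - [115,87,60,0,0.6]
    - [115,87,100,0,0.6]
    - [115,87,100,0,0.6]

```text
t: 1.6
eef_pos: [576.4, -255.4, 195.2]
tcp_rot: [-3.133, -0.003, 1.357]
ft_force: [-0.8, -0.8, -0.7]
opening: 0.6
grip_force: 0.0
```

```bash
python3 st.py 98 -366 28; python3 - <<'E'
from h import *
c=cam("top"); save(c,"pics/t1.png"); s=cam("scene")
a=cv2.resize(c["frame"][80:240,170:390],None,fx=3.5,fy=3.5,interpolation=2)[:,:,::-1]
cv2.imwrite("pics/t1c.png",a)
E
```

```text
t 1.6 p [ 576.4 -255.4  195.2] yaw 77.8 local [  95.7 -365.6] F [-0.79 -0.75 -0.67] op 0.6
to [98.0, -366.0] 28.0 tool shift [ -0.4   2.3 167.2] turn -0.4
```

View pics/t1c.png

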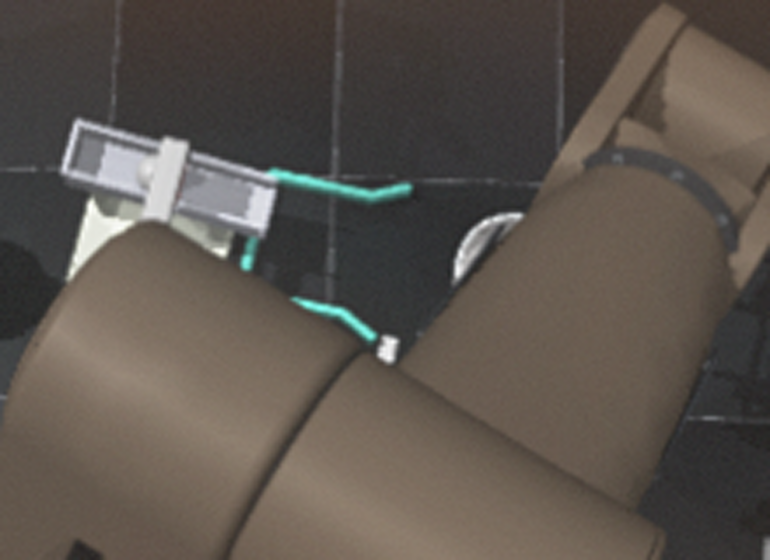

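The arm hides most of the top view: the basket rim shows at (490,250) and the dock is untouched. I'll use the scene camera from here and go down behind the basket.

Emit:
arm_command:
  targets:
    - [0,2,48,0,0.6]
    - [0,2,96,0,0.6]
    - [0,2,140,0,0.6]
    - [0,2,167,0,0.6]
    - [0,2,167,0,0.6]

```text
t: 2.2
eef_pos: [578.5, -259.3, 32.6]
tcp_rot: [-3.139, -0.001, 1.353]
ft_force: [-0.2, 0.9, 0.7]
opening: 0.597
grip_force: 0.0
```

```bash
python3 st.py 98 -330 26; python3 - <<'E'
from h import *
c=cam("scene")
a=cv2.resize(c["frame"][150:350,130:350],None,fx=3,fy=3,interpolation=2)[:,:,::-1]
cv2.imwrite("pics/s2.png",a)
E
```

```text
t 2.2 p [ 578.5 -259.3   32.6] yaw 77.5 local [  98.6 -368.9] F [-0.23  0.94  0.69] op 0.597
to [98.0, -330.0] 26.0 tool shift [38.9 -1.   6.6] turn -0.7
```

View pics/s2.png

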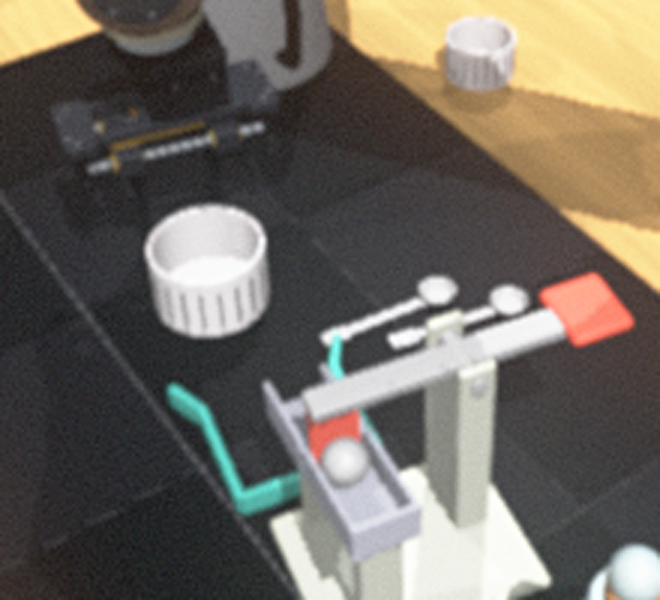

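The scene view shows the gripper behind the basket at crop (208,270), with the fingers at (100,200) and (230,170). The steel ball sits in the chute at (345,462), uphill of the gate. I'll start pushing.

Emit:
arm_command:
  targets:
    - [15,0,3,-0.7,0.6]
    - [27,0,5,-0.7,0.6]
    - [37,0,6,-0.7,0.6]
    - [47,-1,6,-0.7,0.6]
    - [57,-2,6,-0.7,0.6]

```text
t: 2.75
eef_pos: [590.3, -201.3, 28.3]
tcp_rot: [3.14, 0.0, 1.368]
ft_force: [-0.3, -1.8, 1.0]
opening: 0.597
grip_force: 1.0
```

Emit:
arm_command:
  targets:
    - [10,-1,0,0,0.6]
    - [20,-3,0,0,0.6]
    - [30,-4,0,0,0.6]
    - [40,-5,0,0,0.6]
    - [50,-6,0,0,0.6]

```text
t: 3.25
eef_pos: [594.1, -151.2, 27.6]
tcp_rot: [-3.142, 0.0, 1.367]
ft_force: [0.1, -1.7, 0.9]
opening: 0.597
grip_force: 1.0
```

```bash
python3 st.py 90 -159 26; python3 - <<'E'
from h import *
c=cam("scene")
a=cv2.resize(c["frame"][180:350,150:330],None,fx=3.3,fy=3.3,interpolation=2)[:,:,::-1]
cv2.imwrite("pics/s3.png",a)
E
```

```text
t 3.25 p [ 594.1 -151.2   27.6] yaw 78.3 local [  91.7 -260. ] F [ 0.13 -1.7   0.94] op 0.597
to [90.0, -159.0] 26.0 tool shift [101.   -1.5   1.6] turn 0.1
```

View pics/s3.png

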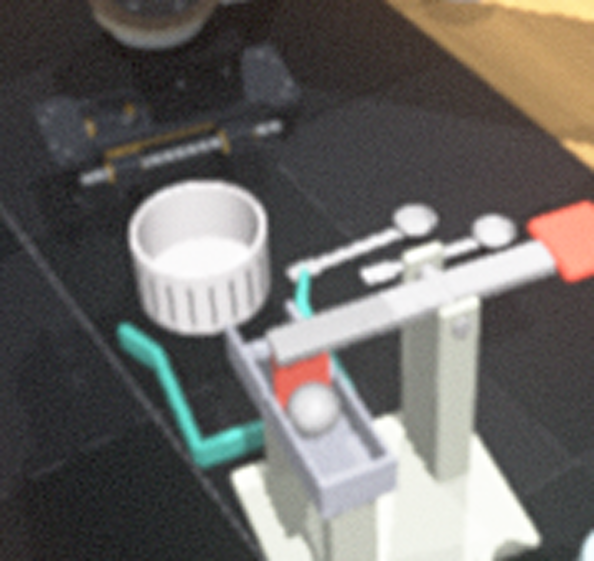

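The basket's rim centre is now at crop (198,232), just before the dock's flares at (125,330) and (305,275), and it looks in line. I'll keep pushing.

Emit:
arm_command:
  targets:
    - [10,-0.5,0,0,0.6]
    - [20,-1,0,0,0.6]
    - [30,-1.5,0,0,0.6]
    - [40,-1.5,0,0,0.6]
    - [50,-1.5,0,0,0.6]

```text
t: 3.8
eef_pos: [602.8, -101.8, 27.5]
tcp_rot: [-3.141, 0.0, 1.367]
ft_force: [0.7, -0.2, -0.1]
opening: 0.604
grip_force: 0.4
```

```bash
python3 st.py 90 -159 26; python3 - <<'E'
from h import *
c=cam("scene")
a=cv2.resize(c["frame"][180:350,150:330],None,fx=3.3,fy=3.3,interpolation=2)[:,:,::-1]
cv2.imwrite("pics/s4.png",a)
E
```

```text
t 3.8 p [ 602.8 -101.8   27.5] yaw 78.3 local [  90.1 -209.8] F [ 0.68 -0.21 -0.08] op 0.604
to [90.0, -159.0] 26.0 tool shift [50.8 -0.   1.5] turn 0.1
```

View pics/s4.png

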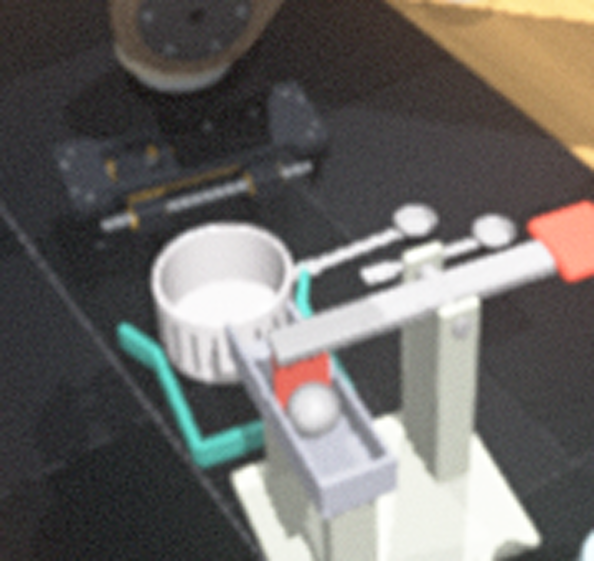

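The basket, with its rim centre at crop (226,275), is entering between the flares with the walls clear on both sides. I'll push on to the back wall.

Emit:
arm_command:
  targets:
    - [9,0,0,0,0.6]
    - [18,0,0,0,0.6]
    - [27,0,0,0,0.6]
    - [35,0,0,0,0.6]
    - [41,0,0,0,0.6]

```text
t: 4.35
eef_pos: [611.1, -61.8, 27.6]
tcp_rot: [3.142, 0.0, 1.367]
ft_force: [0.2, -1.1, -1.2]
opening: 0.601
grip_force: 0.5
```

Emit:
arm_command:
  targets:
    - [2,0,0,0,0.6]
    - [4,0,0,0,0.6]
    - [6,0,0,0,0.6]
    - [8,0,0,0,0.6]

```text
t: 4.75
eef_pos: [612.6, -54.9, 27.6]
tcp_rot: [-3.142, 0.0, 1.367]
ft_force: [-0.3, -0.9, -0.6]
opening: 0.604
grip_force: 0.4
```

Emit:
arm_command:
  targets:
    - [1,0,0,0,0.6]
    - [2,0,0,0,0.6]

```text
t: 4.95
eef_pos: [613.1, -52.8, 27.6]
tcp_rot: [3.142, 0.0, 1.367]
ft_force: [0.1, -0.8, 0.2]
opening: 0.599
grip_force: 0.4
```

```bash
python3 st.py 90 -159 26
```

```text
t 4.95 p [613.1 -52.8  27.6] yaw 78.3 local [  90.1 -159.8] F [ 0.08 -0.75  0.2 ] op 0.599
to [90.0, -159.0] 26.0 tool shift [ 0.8 -0.1  1.6] turn 0.1
```

No wall contact felt yet. I'll creep on.

Emit:
arm_command:
  targets:
    - [1,0,0,0,0.6]
    - [2,0,0,0,0.6]
    - [3,0,0,0,0.6]

```text
t: 5.25
eef_pos: [613.6, -50.6, 27.8]
tcp_rot: [3.141, 0.001, 1.368]
ft_force: [-4.3, -11.0, 3.9]
opening: 0.598
grip_force: 5.5
```

Emit:
arm_command:
  targets:
    - [1,0,0,0,0.6]
    - [2,0,0,0,0.6]
    - [2,0,0,0,0.6]

```text
t: 5.55
eef_pos: [613.8, -50.3, 28.3]
tcp_rot: [3.141, 0.003, 1.368]
ft_force: [-5.9, -19.0, 7.5]
opening: 0.6
grip_force: 9.2
```

```bash
python3 st.py; python3 - <<'E'
from h import *
c=cam("scene")
a=cv2.resize(c["frame"][180:350,150:330],None,fx=3.3,fy=3.3,interpolation=2)[:,:,::-1]
cv2.imwrite("pics/s5.png",a)
E
```

```text
t 5.55 p [613.8 -50.3  28.3] yaw 78.4 local [  90.3 -157.1] F [ -5.86 -18.98   7.51] op 0.6
```

View pics/s5.png

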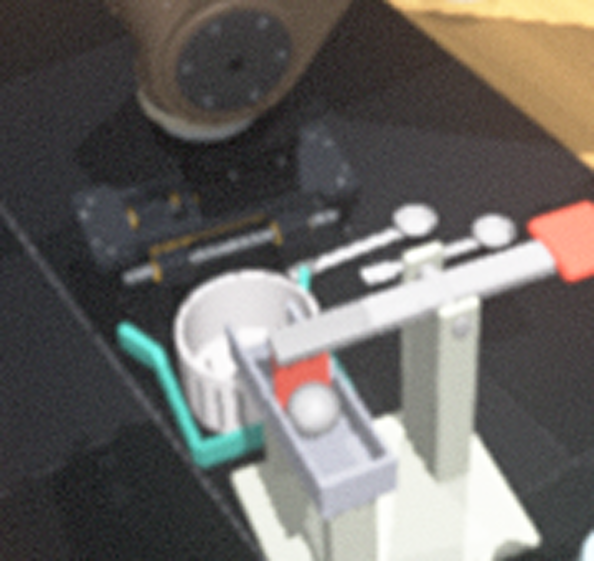

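Contact is firm (19 N) where I expected it, and the picture shows the basket at crop (245,340) against the back wall. I'll back off and rise.

Emit:
arm_command:
  targets:
    - [-8,0,0,0,0.6]
    - [-35,0,0,0,0.6]
    - [-60,0,-30,0,0.6]
    - [-60,0,-80,0,0.4]
    - [-60,0,-130,0,0.2]

```text
t: 6.1
eef_pos: [601.3, -107.3, 158.7]
tcp_rot: [-3.14, -0.0, 1.366]
ft_force: [1.5, -0.8, -0.5]
opening: 0.484
grip_force: 0.0
```

Emit:
arm_command:
  targets:
    - [0,0,-50,0,0]
    - [0,0,-100,0,0]
    - [0,0,-130,0,0]
    - [0,0,-130,0,0]

```text
t: 6.5
eef_pos: [603.1, -106.8, 292.5]
tcp_rot: [3.134, 0.0, 1.367]
ft_force: [-0.6, -0.5, -0.6]
opening: 0.151
grip_force: 0.0
```

```bash
python3 st.py -97 0 300; python3 - <<'E'
from h import *
c=cam("top"); save(c,"pics/t6.png")
h=cv2.cvtColor(c["frame"],cv2.COLOR_RGB2HSV)
red=cv2.inRange(h,(0,120,120),(8,255,255)); k,l,s,ce=cv2.connectedComponentsWithStats(red)
print([(s[i].tolist(),ce[i].round(1).tolist()) for i in range(1,k) if s[i,4]>25])
E
```

```text
t 6.5 p [ 603.1 -106.8  292.5] yaw 78.3 local [  91.4 -214.6] F [-0.55 -0.49 -0.57] op 0.151
to [-97.0, 0.0] 300.0 tool shift [ 215.1 -187.9   -7.5] turn 0.1
[([190, 183, 23, 17, 55], [204.3, 193.3]), ([17, 307, 18, 27, 32], [28.2, 321.1])]
```

Emit:
arm_command:
  targets:
    - [35,-30,-5,0,0]
    - [70,-60,-5,0,0]
    - [105,-90,-5,0,0]
    - [140,-122,-5,0,0]
    - [175,-153,-5,0,0]

```text
t: 7.05
eef_pos: [485.7, 97.0, 291.0]
tcp_rot: [-3.139, 0.0, 1.367]
ft_force: [0.6, 0.5, -0.5]
opening: 0.002
grip_force: 0.0
```

Emit:
arm_command:
  targets:
    - [20,-17,0,0,0]
    - [40,-35,0,0,0]
    - [40,-35,30,0,0]
    - [40,-35,60,0,0]
    - [40,-35,60,0,0]

```text
t: 7.55
eef_pos: [459.1, 141.8, 228.7]
tcp_rot: [-3.134, 0.003, 1.368]
ft_force: [-0.3, -0.0, 0.6]
opening: 0.002
grip_force: 0.0
```

```bash
python3 st.py -97 0 180; python3 - <<'E'
from h import *
c=cam("scene")
a=cv2.resize(c["frame"][150:350,150:400],None,fx=3,fy=3,interpolation=2)[:,:,::-1]
cv2.imwrite("pics/s7.png",a)
E
```

```text
t 7.55 p [459.1 141.8 228.7] yaw 78.4 local [-100.4   -0.7] F [-0.3  -0.05  0.56] op 0.002
to [-97.0, 0.0] 180.0 tool shift [ 0.7  3.4 48.7] turn 0.2
```

View pics/s7.png

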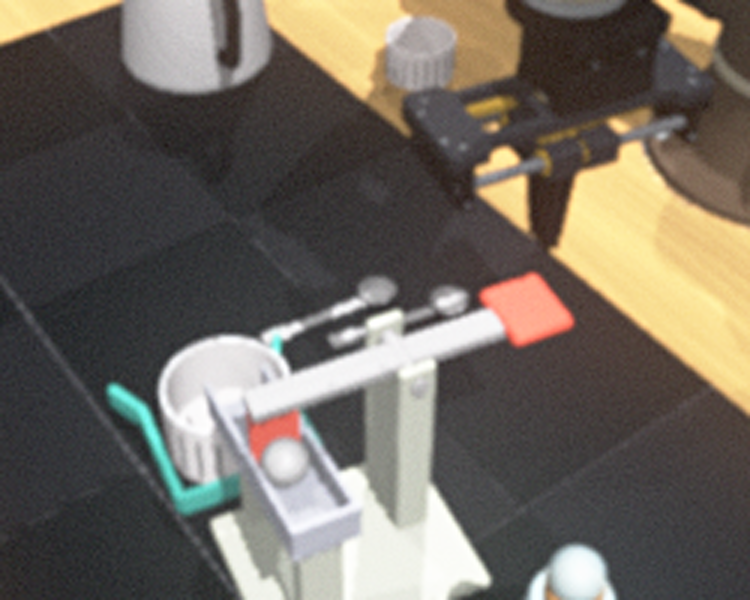

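The picture shows the basket docked at crop (225,405), the ball still behind the gate at (285,460), and the fingertips at (548,245) above the paddle at (527,308). I'll press.

Emit:
arm_command:
  targets:
    - [0,4,25,0,0]
    - [0,4,48,0,0]
    - [0,4,55,0,0]
    - [0,4,63,0,0]
    - [0,4,70,0,0]

```text
t: 8.1
eef_pos: [465.5, 141.1, 163.2]
tcp_rot: [3.141, -0.0, 1.367]
ft_force: [-1.2, -0.2, 5.1]
opening: 0.004
grip_force: 2.3
```

Emit:
arm_command:
  targets:
    - [0,0,8,0,0]
    - [0,0,15,0,0]
    - [0,0,22,0,0]
    - [0,0,25,0,0]
    - [0,0,25,0,0]

```text
t: 8.6
eef_pos: [466.5, 141.2, 138.1]
tcp_rot: [3.139, -0.001, 1.367]
ft_force: [0.3, -0.8, 7.1]
opening: 0.006
grip_force: 3.3
```

```bash
python3 st.py; python3 - <<'E'
from h import *
c=cam("scene"); save(c,"pics/s8f.png")
a=cv2.resize(c["frame"][150:350,150:400],None,fx=3,fy=3,interpolation=2)[:,:,::-1]
cv2.imwrite("pics/s8.png",a)
E
```

```text
t 8.6 p [466.5 141.2 138.1] yaw 78.3 local [-93.    0.1] F [ 0.34 -0.81  7.09] op 0.006
```

View pics/s8.png

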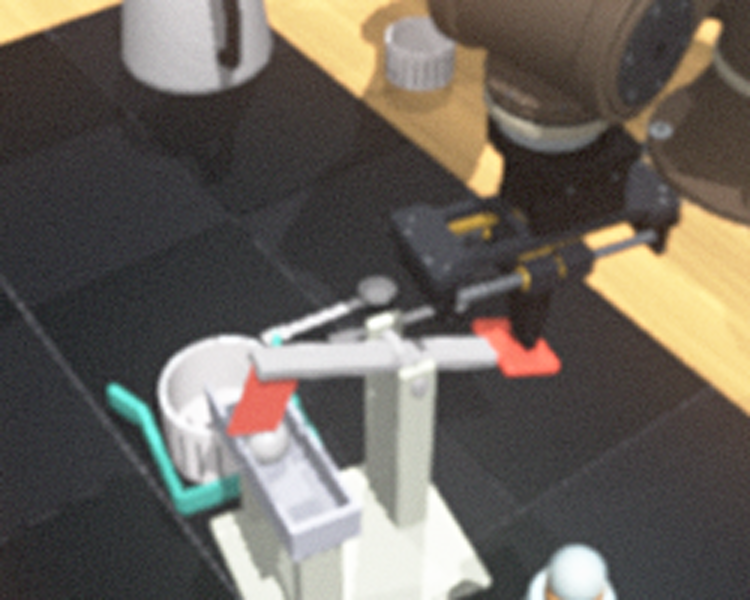

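The lever is tilted with the gate lifted, at crop (263,400), and the ball at (268,445) is starting to roll under it. That was my tenth picture, so the remaining checks are numeric. I'll press slightly further and hold.

Emit:
arm_command:
  targets:
    - [0,0,3,0,0]
    - [0,0,5,0,0]
    - [0,0,5,0,0]
    - [0,0,5,0,0]
    - [0,0,5,0,0]

```text
t: 9.15
eef_pos: [466.6, 141.2, 133.5]
tcp_rot: [3.138, -0.001, 1.367]
ft_force: [0.5, -0.2, 7.7]
opening: 0.008
grip_force: 3.5
```

Emit:
arm_command:
  targets:
    - [0,0,0,0,0]
    - [0,0,0,0,0]
    - [0,0,0,0,0]
    - [0,0,0,0,0]
    - [0,0,0,0,0]

```text
t: 9.65
eef_pos: [466.6, 141.2, 133.6]
tcp_rot: [3.138, -0.001, 1.367]
ft_force: [1.3, -0.3, 7.4]
opening: 0.002
grip_force: 3.5
```

Emit:
arm_command:
  targets:
    - [0,0,0,0,0]
    - [0,0,0,0,0]
    - [0,0,0,0,0]
    - [0,0,0,0,0]
    - [0,0,0,0,0]

```text
t: 10.15
eef_pos: [466.6, 141.2, 133.6]
tcp_rot: [3.138, -0.001, 1.367]
ft_force: [1.1, -0.1, 8.4]
opening: 0.002
grip_force: 3.5
```

Emit:
arm_command:
  targets:
    - [0,0,-10,0,0]
    - [0,0,-20,0,0]
    - [0,0,-30,0,0]
    - [0,0,-40,0,0]
    - [0,0,-60,0,0]

```text
t: 10.65
eef_pos: [465.1, 141.0, 192.8]
tcp_rot: [-3.141, 0.0, 1.367]
ft_force: [0.6, 0.2, -0.3]
opening: 0.002
grip_force: 0.0
```

Emit:
arm_command:
  targets:
    - [0,0,-45,0,0]
    - [0,0,-90,0,0]
    - [0,0,-90,0,0]
    - [0,0,-90,0,0]
    - [0,0,-90,0,0]

```text
t: 11.15
eef_pos: [464.9, 141.0, 281.8]
tcp_rot: [-3.141, 0.001, 1.367]
ft_force: [0.2, -0.6, 0.6]
opening: 0.004
grip_force: 0.0
```

```bash
python3 st.py; python3 - <<'E'
from h import *
c0=np.load("scene0.npy",allow_pickle=True).item(); c=cam("scene")
def redc(c):
    h=cv2.cvtColor(c["frame"],cv2.COLOR_RGB2HSV); m=cv2.inRange(h,(0,120,120),(8,255,255))
    k,l,s,ce=cv2.connectedComponentsWithStats(m); return [(ce[i].round(1).tolist(),int(s[i,4])) for i in range(1,k) if s[i,4]>25]
print("red before",redc(c0),"now",redc(c))
# chute region: compare before/after (ball at about 245,303)
a=cv2.cvtColor(c0["frame"],7); b=cv2.cvtColor(c["frame"],7)
print("old ball patch",a[297:310,238:252].mean(),b[297:310,238:252].mean())
# gray inside basket vs docked-before-press (s7 crop) 
p=cv2.imread("pics/s7.png"); p=cv2.cvtColor(cv2.resize(p,(250,200),interpolation=cv2.INTER_AREA),6)
d=np.abs(b[150:350,150:400].astype(int)-p)
m=(d>25).astype(np.uint8); k,l,s,ce=cv2.connectedComponentsWithStats(m)
print([(s[i].tolist(),(ce[i]+[150,150]).round().tolist()) for i in range(1,k) if s[i,4]>12])
print(b[262:312:3,200:262:3])
E
```

```text
t 11.15 p [464.9 141.  281.8] yaw 78.3 local [-94.5  -0.4] F [ 0.22 -0.62  0.61] op 0.004
red before [([325.7, 252.7], 487), ([240.3, 293.3], 118)] now [([326.5, 253.0], 197), ([241.3, 295.7], 197)]
old ball patch 208.53296703296704 181.23076923076923
[([129, 0, 112, 85, 4235], [330.0, 183.0]), ([175, 0, 34, 7, 159], [342.0, 152.0]), ([175, 6, 11, 13, 47], [330.0, 163.0]), ([241, 22, 9, 8, 26], [396.0, 175.0]), ([119, 27, 6, 7, 23], [272.0, 180.0]), ([138, 94, 19, 13, 122], [297.0, 250.0]), ([111, 97, 13, 10, 47], [268.0, 252.0]), ([109, 109, 13, 8, 59], [264.0, 263.0]), ([63, 125, 9, 14, 65], [216.0, 282.0]), ([73, 126, 4, 8, 19], [225.0, 280.0]), ([88, 146, 15, 11, 103], [244.0, 301.0]), ([87, 154, 16, 9, 57], [245.0, 309.0])]
[[ 51  54  51  57  57  58 116 152 224 225 194 132 116 244 218 220  72  64
   68  63 240]
 [ 52  51  47  52 149 234 240 234 232 232 231 236 245 219 208  53  64  67
   65  66 128]
 [ 46  51  62 229 232 224 230 231 229 232 230 225 219 219 241  68  59  68
   70  62  67]
 [ 50  51 201 224 219 227 229 231 231 229 231 226 219 215 210 204  62  68
  109 186 240]
 [ 53
[... 452 characters left out ...]
8 252 231 246 226 143 196 199 163 133 175 150 140 140 152 162
   65  66  64]
 [205  59 153 216 244 251 252 196 133 233 154 121 139 146 145 146 148 208
  112  66  62]
 [201 131 133 177 213 225 237 181 135 174 202 139 145 144 145 145 148 154
  206  77  74]
 [125 183 117 179 207 180 229 171 154 130 208 146 148 144 142 146 143 136
  173 144  79]
 [ 67 186 114 180 197 183 228 181 154 139 155 192 144 146 146 147 181 153
  134 200 102]
 [ 54 136 161 155 193 204 221 188 153 163 143 184 171 171 196 204 212 224
  132 157 212]
 [ 52  88 186  97 175 214 212 191 143 152 136 132 210 213 206 209 214 221
  203 127 203]
 [ 83  56 158 142  53 154 221 209 116 113 132 127 166 223 205 206 222 226
  222 152 131]]
```

```bash
python3 - <<'E'
from h import *
c=np.load("scene0.npy",allow_pickle=True).item()
O=np.array([557.5,122.]);a=np.radians(-11.8);R=np.array([[np.cos(a),-np.sin(a)],[np.sin(a),np.cos(a)]])
L=lambda uv,z:(R.T@(onz(c,uv,z)[:2]-O)).round(1)
print("ball",L((220.5,281),25),"rim c",L((225,278),66),"gate old/paddle ref",L((325.7,252.7),172))
print("expected dock rim px",proj(c,[*(O+R@[90,-110]),66]), "rim left",proj(c,[*(O+R@[90+48,-110]),66]))
E
```

```text
ball [  95.3 -139.3] rim c [  92.5 -107.9] gate old/paddle ref [-89.9   4.3]
expected dock rim px [225.75960097 277.00910053] rim left [204.99850825 283.76343482]
```

The ball is inside the basket, 29 mm from its centre against the inner wall (limit 40 mm). The basket is within about 3 mm of the dock point, and the lever is back up.

```bash
python3 -c "
from cell import env
print(env.job_done())"
```

```text
the job is handed in; nothing more can be done
None
```

The job is handed in, with no verdict returned: by my last camera check the basket is against the dock's back wall with the tea ball in it, the lever is back up with the gate shut, and the arm is clear of everything.

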